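# Present the avocado stone at the opened scrap caddy

## Task

Twist the scrap caddy's captive cap anticlockwise, fully to its stop, so the drop hole is uncovered; only then lift the steel dish with the avocado stone off the trivet by its arch handle. Turn the dish about a quarter turn so that its pouring lip reaches over the drop hole from outside the caddy and points straight at the cap's pivot, keeping the dish level and the stone in its middle all the way, without knocking the other things about. Finish while still holding it there, still, a few centimetres above the lid and touching nothing but the gripper, ready for me to tip.

Things in the scene. Friction and masses are not known exactly. Their poses are not given: they have to be found in the camera images.
- caddy: Black plastic square scrap caddy, 150 x 150 mm, with a clamp-on black rim (172 mm square over all, up to z = 124 mm) and a flat grey lid 160 mm square whose top is 126 mm above the counter. Fixed. Origin: centre of its underside, on the counter; z up; the cap's pivot is the vertical through the origin. The drop hole lies on its -y side (to the robot's right).
- drop_hole (a point): Centre of the round drop hole (48 mm diameter) in the caddy's lid, at the lid's top face, 45 mm from the cap's pivot towards the caddy's -y; axes as the caddy's.
- turn_cap (a joint): Turn of the black captive cap about the caddy's vertical axis, rad. 0: its shutter flap (52 mm disc, 4 mm thick, 45 mm off the pivot) covers the hole; grows anticlockwise seen from above (caddy's -y towards +x); stop at 1.5; fully open is 1.3 or more. Starts at 0 to 0.2. Takes about 0.1 N m; stays where left.
- turn_cap_grip (a point): Middle of the gripping bar of the cap, on the pivot, 28.5 mm above the lid's top. The bar is upright, 12 mm thick, 50 mm long, its top 14 mm above this point and its foot on the 6 mm high boss; at joint 0 it runs along the caddy's y, and its length is always along the y axis of this point, which turns with the cap.
- dish: Round shallow steel dish, 146 mm across, rim 24.5 mm high, about 0.3 kg, on the trivet (8 mm thick, 170 mm across). Origin: centre of its underside; z up; pouring lip at its +x, arch handle along its y. Its inside slopes 7 degrees to the middle: a jerk sends the stone rolling. At the start the lip points roughly away from the robot.
- dish_handle (a point): Middle of the top bar of the dish's fixed arch handle, 100 mm above the dish's underside, above its centre. The bar is 12 mm thick (along the dish's x), 14 mm high and 64 mm long (along the dish's y); grip it from above with the fingers closing along the dish's x. The stone's top is about 42 mm above the dish's underside.
- dish_lip (a point): Tip of the dish's pouring lip, a shallow tongue 44 mm wide: 95 mm from the dish's centre along its +x (the tongue ends at 100 mm), 26 mm above the dish's underside.
- dish_well (a point): Where the centre of the stone is when it rests in the middle of the dish: on the dish's axis, 24 mm above its underside.
- stone_center (a point): Centre of the loose avocado stone, a dark ball 36 mm in diameter, about 30 g.
- clasp_jar: Glass jar with a lever clasp, 90 mm across, 139 mm high, loose. Origin under its centre. Leave alone.
- mug: White mug, 76 mm across, 85 mm high, loose. Origin under its centre. Leave alone.
- pinch_bowl: Small terracotta bowl, 70 mm across, 35 mm high, near the trivet, loose. Origin under its centre. Leave alone.
- pepper_mill: Wooden pepper mill, 52 mm across, 136 mm high, on the caddy's left, loose. Origin under its centre. Leave alone.
Mind the look-alikes: they are no part of the job. What is shaped like the dish but orange is not meant.

How it is judged (in metres and radians):
On the way, in this order (a step that is already met when the one before it is completed fails the run):
1. the cap is turned fully open (1.3 rad or more) while the dish still stands where it stood (value of joint turn_cap above 1.3 rad and distance of dish from where it was at the start of the episode below 0.015 m), for 0.2 s.
2. the dish is lifted clear by the fingers (height (world z) of dish above 0.06 m and contact force between the fingers and dish above 2 N), for 0.2 s.
At the end, for the whole second after the job is handed in: Cap at 1.3 rad or more; dish held still by the fingers alone, level to 0.1 rad; lip tip within 25 mm of the hole's centre in plan, 12 to 110 mm above the lid, pointing within 0.22 rad of the direction hole to pivot, dish outside; stone within 12 mm of the middle (value of joint turn_cap above 1.3 rad and horizontal distance between dish_lip and drop_hole below 0.025 m and z of dish_lip in the frame of drop_hole between 0.012 and 0.11 m and y of dish in the frame of caddy below -0.1 m and angle between the x axis of dish and the y axis of caddy, either way round below 0.22 rad and angle between dish's own z axis and vertical below 0.1 rad and distance between stone_center and dish_well below 0.012 m and contact force between the fingers and dish above 2 N and contact force between dish and caddy below 0.1 N and linear speed of dish below 0.02 m/s and angular speed of dish below 0.1 rad/s); the arm keeps its last pose, push and grip.
It fails at once if the stone strays more than 20 mm from the middle of the dish (distance between stone_center and dish_well above 0.02 m).
It fails at once if the dish is tilted more than 0.2 rad (angle between dish's own z axis and vertical above 0.2 rad).
It fails at once if another thing is knocked over or pushed more than 30 mm (distance of any of clasp_jar, mug, pinch_bowl, pepper_mill from where it was at the start of the episode above 0.03 m).
It also fails if it takes over 61 s, if anything falls off the work surface, if the arm or the gripper's body presses on something with over 40 N, if the wrist force passes 120 N, or if a joint passes its speed limit or range.

## Robot

A 6-joint arm with a two-finger parallel gripper is mounted at the origin on the work surface. World frame = base frame: x ahead of the robot, y to its left, z up, the work surface at z = 0. Lengths are in m, angles in degrees, forces in N, time in s.
With the tool pointing down it reaches from about 0.275 to 0.85 m from the base axis. Payload 5.2 kg.
Tool frame: the origin (TCP) lies on the mounting face of the last link; the fingertips stand 173 mm ahead of it and the grasp point (between the pads) lies 155 mm ahead of it; z points along the fingers, y is the line along which they close (so a half turn about z gives the same grasp; the last joint's range is limited). The gripper opens to 85 mm and grips with 20 to 120 N. Pads are 22 mm wide; open, the fingers measure 114 mm over their backs; the gripper's body (76 mm by 85 mm) begins 54 mm behind the grasp point. The pads swing forward as they close: fully open they stand 13 mm farther back than shut.
Start: joints at [57.88, 14.817, 87.949, -0, 77.235, -11.62], TCP at [0.193, 0.515, 0.405] pointing down, gripper open.
Joint ranges: [-179.93, 179.93], [-52.35, 119.4], [10.71, 147.94], [-69.91, 249.91], [12.55, 155.21], [-178.61, 178.61]. Speed limits (degrees/s): [147.25, 147.25, 180, 180, 180, 180].

## Interface

Orientations are given as [roll, pitch, yaw] about the fixed x, y, z axes, in that order (R = Rz(yaw) Ry(pitch) Rx(roll)).
In Python, from station import sense, optics, job, models gives the robot as it stands.
- The arm moves only by the tool jog_arm, never from a script. Its argument "moves" is a list of rows, each a list of 5 numbers: the finger opening in mm, from 0 to 85.4, then the shift along the tool's x, y, z in mm, then the turn about the tool's z in rad. In form: [[gripper, x, y, z, roll], ...]. A call has 1 to 20 rows; each row shifts and turns the commanded pose from where the row before left it, along the tool's axes as they then stand; what a row does not reach is not made up. A row lasts 1/12 s, in which the tool goes at most 41.7 mm and 7.16 degrees, less where a joint would pass 70% of its speed; a pose out of reach is approached as far as the arm can. A call is refused whole if a number of a shift passes 41.7 or a number of a turn 0.125, either way. A call with a gripper value outside its range is refused whole. The fingers move at their own pace and stop on an object; the grip force is fixed at half the most. Time passes only in rows, so rows that do not move let the fingers close. It gives the time, the measured TCP pose, the force, the opening and the grip force at its end, in the units of the state.
- sense(): the state, without advancing time (a new reading comes with each control period).
- optics.snapshot(name): name is "scene" or "top"; returns (picture, depth): 400x640x3 uint8, red, green, blue; 400x640 float32, m along the optical axis (not along the pixel's ray), 0 where there is no reading.
- optics.camera_params(name): a dict with "fx", "fy", "cx", "cy" (pixels), "rvec" (rotation vector, rad) and "tvec" (3), from world to camera coordinates, as OpenCV has them. Camera axes: x right, y down, z forward; pixel columns grow to the right and rows downward; lengths in m; the calibration is good to about 2 mm. A picture is of the moment at which its call begins. camera_params takes no time and is no camera call.
- job.finish_job(): hands the job in; it is judged then, once.
Trained networks look in the newest picture that a camera, given by its name, has taken for a name from the list of things; names that differ only in an ending like _2 or _b are one class to them, and where a whole thing is asked for, a point or a joint stands for the part that bears it (a point fixed in the world has none). Each returns a list of dicts, best first, with "score" (0 to 1); they miss things now and then, are a little off and sometimes report something else, mostly with a low value. They report only what shows in the picture. A call takes as long as a camera call. They do not tell look-alikes from the thing itself.
- models.outline_of(camera, name): "region" (400x640 bool, what is visible of it) and "bbox" ([left, top, width, height] in pixels, round what is visible of it).
The state is a dict: "clock": time; "joint_positions": joint angles; "joint_velocities": joint speeds; "tau": joint torques, N m; "tool_pos": TCP position; "orientation": TCP orientation; "wrist_force": force on the tool from outside, world axes, zero at the start; "torque": the same for the moment, N m; "gripper_width": finger opening in m; "finger_force": force on a finger pad.
Only numpy, scipy, OpenCV 4.12 (cv2) and the standard library are available. Lean on these libraries where they do the work, as an engineer would, in place of code of your own. Each camera call takes 0.05 s, during which the arm holds its last target. There are 200 camera calls.

## Working session

There is one attempt and no reset: what is moved stays moved. The work goes in short steps, Python scripts to look and compute and a tool call to move; the robot and the scene stay as the last step left them, time stands still between calls to the robot, and variables do not carry over. Pictures are saved under pics/ and viewed, at most 10 in all, crops included, and the job is handed in when it is done.

Besides the shell and the picture viewer there is one more tool, called after "Call:" as name(argument=value, ...) on one line, values as JSON. jog_arm: Moves the arm, as the interface text tells. Its arguments: {"type":"object","properties":{"moves":{"type":"array","items":{"type":"array","items":{"type":"number"}}}},"required":["moves"]}

```bash
mkdir -p pics
cat > h.py <<'E'
import numpy as np, cv2
from station import sense, optics, job, models
def cloud(name):
    pic,d=optics.snapshot(name); p=optics.camera_params(name)
    R=cv2.Rodrigues(np.array(p["rvec"],float))[0]; t=np.array(p["tvec"],float).ravel()
    v,u=np.mgrid[0:400,0:640]
    c=np.stack([(u-p["cx"])/p["fx"]*d,(v-p["cy"])/p["fy"]*d,d],-1)
    w=(c-t)@R; w[d==0]=np.nan
    return pic,w
def save(n,pic): cv2.imwrite("pics/"+n+".png",cv2.cvtColor(pic,cv2.COLOR_RGB2BGR))
E
python3 - <<'E'
from h import *
s=sense(); print({k:np.round(v,3) for k,v in s.items()})
ims=[]
for n in("scene","top"):
    pic,w=cloud(n); ims.append(pic)
    save(n+"0",pic)
    for k in("caddy","turn_cap","dish","dish_handle","stone_center","clasp_jar","mug","pinch_bowl","pepper_mill"):
        for o in models.outline_of(n,k)[:3]:
            q=w[o["region"]]; print(n,k,round(o["score"],2),o["bbox"],np.round(np.nanmedian(q,0),3),np.round(np.nanpercentile(q,98,0),3),np.round(np.nanpercentile(q,2,0),3))
E
```

```text
{'clock': np.float64(0.0), 'joint_positions': array([ 5.7882e+01,  1.4859e+01,  8.8013e+01,  1.0000e-03,  7.7232e+01,
       -1.1617e+01]), 'joint_velocities': array([ 0.053,  0.011, -0.125,  0.123,  0.056, -0.094]), 'tau': array([-3.0000e-03, -4.4604e+01, -2.9056e+01, -1.0000e-03,  1.2000e-02,
       -0.0000e+00]), 'tool_pos': array([0.192, 0.515, 0.404]), 'orientation': array([-1.79898e+02, -2.20000e-02,  1.59499e+02]), 'wrist_force': array([-0.651, -0.385,  0.163]), 'torque': array([ 0.007, -0.014,  0.005]), 'finger_force': np.float64(0.0), 'gripper_width': np.float64(0.086)}
scene caddy 0.59 [330.5, 202.7, 95.9, 95.5] [0.526 0.189 0.124] [0.592 0.252 0.159] [0.424 0.086 0.005]
scene turn_cap 0.88 [354.0, 216.2, 35.6, 22.2] [0.509 0.15  0.133] [0.526 0.19  0.169] [0.488 0.101 0.127]
scene turn_cap 0.64 [327.4, 202.4, 98.9, 95.3] [0.525 0.189 0.124] [0.592 0.252 0.159] [0.423 0.085 0.001]
scene dish 0.69 [261.9, 152.4, 51.3, 41.0] [ 0.505 -0.235  0.027] [ 0.591 -0.166  0.114] [ 0.434 -0.304  0.005]
scene dish 0.66 [326.7, 133.3, 43.4, 38.9] [ 0.27  -0.231  0.017] [ 0.338 -0.148  0.
[... 2227 characters left out ...]
2 -0.017  0.132] [0.831 0.022 0.141] [ 0.749 -0.055  0.02 ]
top mug 0.91 [290.7, 239.1, 31.9, 27.2] [0.391 0.009 0.006] [0.427 0.047 0.088] [ 0.355 -0.033 -0.003]
top mug 0.17 [221.2, 186.0, 63.2, 62.2] [0.5   0.161 0.126] [0.585 0.245 0.164] [0.42  0.079 0.118]
top pinch_bowl 0.67 [419.5, 203.2, 21.0, 16.2] [ 0.514 -0.384  0.016] [ 0.542 -0.353  0.038] [ 0.485 -0.409  0.001]
top pinch_bowl 0.42 [221.2, 183.2, 62.6, 60.0] [0.5   0.161 0.125] [0.587 0.246 0.163] [0.418 0.079 0.114]
top pinch_bowl 0.34 [195.6, 208.1, 25.2, 11.6] [0.513 0.294 0.115] [0.533 0.317 0.139] [0.494 0.282 0.02 ]
top pepper_mill 0.79 [196.7, 204.5, 24.2, 22.0] [0.512 0.295 0.095] [0.534 0.332 0.139] [0.492 0.281 0.002]
```

View pics/scene0.png

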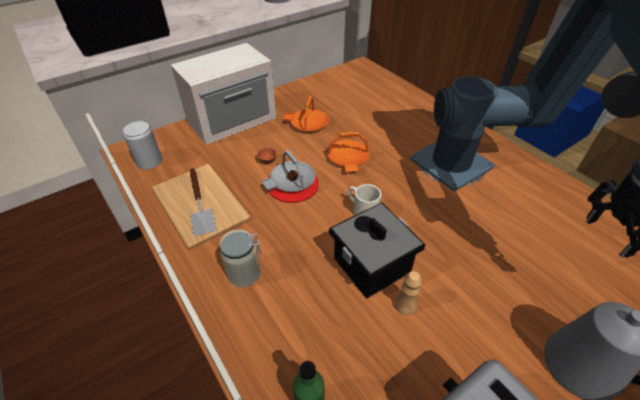

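View pics/top0.png

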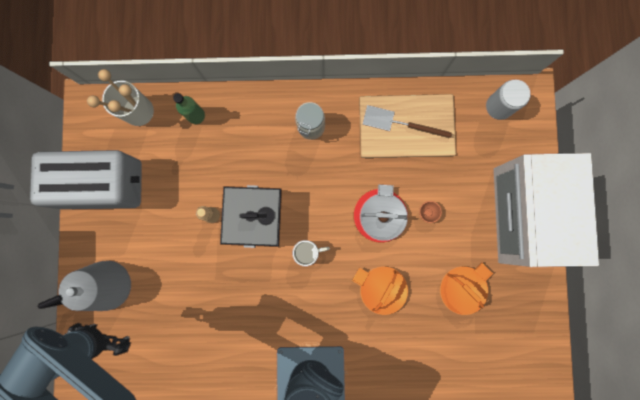

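The dish candidates in the top view are the steel one on the red trivet (381,215) and the orange look-alikes at (384,290) and (465,290). I'm choosing the steel one, with its lip at (386,190) and the stone in the middle. The caddy is at (251,216) with its bar at about (250,216), the mug at (305,253), the bowl at (431,212), the jar at (310,120) and the mill at (205,214). Next I'll measure it precisely and take one close crop.

Run:
```python
from h import *
def ax(P):
    c=P.mean(0); u,s,v=np.linalg.svd(P-c,full_matrices=False); return np.round(c,4),round(np.degrees(np.arctan2(v[0,1],v[0,0]))%180,1),np.round(np.ptp((P-c)@v.T,axis=0),3),len(P)
W={}
for n in("top","scene"):
    pic,w=cloud(n); W[n]=w
    if n=="top": tp=pic
    x,y,z=w[...,0],w[...,1],w[...,2]
    def sel(x0,x1,y0,y1,z0,z1):
        return w[(x>x0)&(x<x1)&(y>y0)&(y<y1)&(z>z0)&(z<z1)]
    lid=sel(.38,.62,.04,.28,.12,.130)[:,:2]
    r=cv2.minAreaRect(lid.astype(np.float32)); print(n,"lid",np.round(r[0],4),np.round(r[1],3),round(r[2],2))
    print("bar",ax(sel(.45,.55,.08,.24,.15,.18)[:,:2]), np.nanpercentile(sel(.45,.55,.08,.24,.15,.18)[:,2],95))
    h=sel(.4,.6,-.33,-.15,.1,.13); print("handle",ax(h[:,:2]),np.percentile(h[:,2],90))
    rim=sel(.4,.65,-.33,-.15,.024,.042)[:,:2]
    (cx,cy),rr=cv2.minEnclosingCircle(rim.astype(np.float32))
    c=h[:,:2].mean(0); rad=np.hypot(*(rim-c).T); lip=rim[(rad>.082)&(rad<.104)]
    print("lip",lip.mean(0),len(lip),np.degrees(np.arctan2(*(lip.mean(0)-c)[::-1])))
a=cv2.resize(tp[175:255,215:285],None,fx=5.7,fy=5.7,interpolation=cv2.INTER_CUBIC);b=cv2.resize(tp[175:255,340:410],None,fx=5.7,fy=5.7,interpolation=cv2.INTER_CUBIC)
save("crop",np.hstack([a,b]))
```

```text
top lid [0.5026 0.1629] [0.173 0.182] 86.63
bar (array([0.502 , 0.1604]), np.float64(91.9), array([0.048, 0.012]), 84) 0.17194534717794152
handle (array([ 0.498 , -0.2356]), np.float64(85.0), array([0.089, 0.012]), 109) 0.11693142048207764
lip [ 0.58810408 -0.24435474] 94 -5.520992736689841
scene lid [0.5028 0.1658] [0.174 0.184] 86.69
bar (array([0.5061, 0.1684]), np.float64(93.2), array([0.051, 0.015]), 159) 0.16871258034490977
handle (array([ 0.5021, -0.2278]), np.float64(84.9), array([0.081, 0.014]), 86) 0.11551180864969032
lip [ 0.59061868 -0.24250397] 69 -9.404002475936126
```

View pics/crop.png

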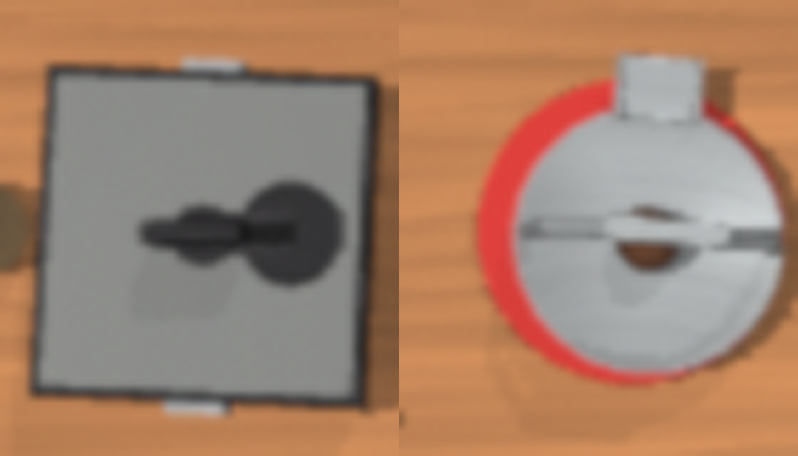

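The crop shows the bar on the pivot (203,235), with the flap to its right at (290,232). On the right is the steel dish with its lip at (660,85) and the stone under the handle bar, which confirms the choice. Caddy yaw is about -3.4°, the cap bar is at about 92.5° (q≈0.1), and dish yaw is about -5°.

Call:
jog_arm(moves=[[85, -14, -7, 0, 0], [85, -27, -15, 0, 0], [85, -28, -15, 0, 0], [85, -28, -15, 0, 0], [85, -28, -15, 0, 0], [85, -28, -15, 0, 0], [85, -28, -15, 0, 0], [85, -28, -15, 0, 0], [85, -28, -15, 0, 0], [85, -28, -15, 0, 0], [85, -28, -15, 0, 0], [85, -28, -15, 0, 0], [85, -28, -15, 0, 0], [85, -28, -15, 0, 0], [85, -28, -15, 0, 0], [85, -18, -10, 0, 0], [85, -18, -9, 0, 0], [85, 0, 0, 0, 0.1], [85, 0, 0, 0, 0.12], [85, 0, 0, 0, 0.12]])

```text
clock: 2.77
tool_pos: [0.5234, 0.1391, 0.4045]
orientation: [-180.0, -0.0, 139.6]
wrist_force: [-0.4, 0.1, -0.6]
gripper_width: 0.0851
finger_force: 0.0
```

Call:
jog_arm(moves=[[85, 0, 0, 0, 0.12], [85, 0, 0, 0, 0.12], [85, 0, 0, 0, 0.12], [85, 0, 0, 0, 0.12], [85, 0, 0, 0, 0.12], [85, 0, 0, 0, 0.12], [85, 0, 0, 0, 0.11], [85, 0, 0, 0, 0], [85, 0, 0, 0, 0], [85, 0, 0, 0, 0]])

```text
clock: 3.6
tool_pos: [0.523, 0.1397, 0.4047]
orientation: [180.0, -0.0, 92.6]
wrist_force: [0.3, -0.1, 0.2]
gripper_width: 0.0853
finger_force: 0.0
```

Call:
jog_arm(moves=[[85, 8, -6, 0, 0], [85, 9, -7, 0, 0], [85, 8, -6, 5, 0], [85, 0, 0, 20, 0], [85, 0, 0, 20, 0], [85, 0, 0, 20, 0], [85, 0, 0, 15, 0], [85, 0, 0, 10, 0], [85, 0, 0, 5, 0], [40, 0, 0, 0, 0], [30, 0, 0, 0, 0], [20, 0, 0, 0, 0], [5, 0, 0, 0, 0], [5, 0, 0, 0, 0], [5, 0, 0, 0, 0], [5, 0, 0, 0, 0], [5, 0, 0, 0, 0], [5, 0, 0, 0, 0]])

```text
clock: 5.1
tool_pos: [0.5029, 0.1638, 0.3104]
orientation: [180.0, 0.0, 92.5]
wrist_force: [-2.1, -0.4, 5.3]
gripper_width: 0.0114
finger_force: 59.0
```

Call:
jog_arm(moves=[[5, 0, 0, 0, -0.04], [5, 0, 0, 0, -0.08], [5, 0, 0, 0, -0.08], [5, 0, 0, 0, -0.08], [5, 0, 0, 0, -0.08], [5, 0, 0, 0, -0.08], [5, 0, 0, 0, -0.08], [5, 0, 0, 0, -0.08], [5, 0, 0, 0, -0.08], [5, 0, 0, 0, -0.08], [5, 0, 0, 0, -0.08], [5, 0, 0, 0, -0.08], [5, 0, 0, 0, -0.08], [5, 0, 0, 0, -0.08], [5, 0, 0, 0, -0.08], [5, 0, 0, 0, -0.08], [5, 0, 0, 0, -0.05], [5, 0, 0, 0, 0], [5, 0, 0, 0, 0]])

```text
clock: 6.68
tool_pos: [0.5036, 0.1644, 0.3104]
orientation: [179.9, 0.1, 166.3]
wrist_force: [2.5, 5.8, 3.5]
gripper_width: 0.0115
finger_force: 58.9
```

```bash
python3 -c "
from h import *
s=sense();print(s['wrist_force'],s['torque'],s['orientation'],s['joint_positions'])"
```

```text
[2.50987732 5.82191371 3.48607189] [ 0.854519   -0.28270254  0.06130004] [1.79875570e+02 1.31748345e-01 1.66279253e+02] [ 5.98127413e+00  1.74896208e+01  9.84046270e+01  8.09607117e-02
  6.39397903e+01 -7.03335839e+01]
```

Call:
jog_arm(moves=[[5, 0, 0, 0, -0.04], [5, 0, 0, 0, -0.04], [5, 0, 0, 0, -0.03], [5, 0, 0, 0, 0], [5, 0, 0, 0, 0]])

```text
clock: 7.1
tool_pos: [0.5036, 0.1645, 0.3105]
orientation: [179.9, 0.1, 172.6]
wrist_force: [2.0, 5.8, 4.1]
gripper_width: 0.0114
finger_force: 58.9
```

```bash
python3 -c "
from h import *
s=sense();print(s['wrist_force'],s['torque'],s['orientation'])"
```

```text
[1.95337637 5.84220583 4.07982432] [ 0.89087201 -0.28725244  0.07306176] [1.79878945e+02 1.47139633e-01 1.72575650e+02]
```

Call:
jog_arm(moves=[[5, 0, 0, 0, -0.02], [5, 0, 0, 0, -0.02], [5, 0, 0, 0, 0]])

```text
clock: 7.35
tool_pos: [0.5036, 0.1644, 0.3105]
orientation: [179.9, 0.1, 174.8]
wrist_force: [2.4, 6.5, 3.4]
gripper_width: 0.0112
finger_force: 63.6
```

```bash
python3 -c "
from h import *
s=sense();print(s['torque'],s['orientation'])"
```

```text
[ 0.85496043 -0.24234884 -0.91414284] [1.79854634e+02 1.39067088e-01 1.74792337e+02]
```

The torque has risen to about 0.9 N·m, so the cap is at its stop. I'll release it and lift, then look.

Call:
jog_arm(moves=[[5, 0, 0, 0, 0.02], [5, 0, 0, 0, 0.01], [85, 0, 0, 0, 0], [85, 0, 0, 0, 0], [85, 0, 0, 0, 0], [85, 0, 0, 0, 0], [85, 0, 0, 0, 0], [85, 0, 0, 0, 0], [85, 0, 0, -15, 0], [85, 0, 0, -30, 0], [85, 0, 0, -30, 0], [85, 0, 0, -20, 0], [85, 0, -30, 0, 0.12], [85, 0, -30, 0, 0.12], [85, 0, -30, 0, 0.12], [85, 0, -30, 0, 0.12], [85, 0, 0, 0, 0.12], [85, 0, 0, 0, 0.12], [85, 0, 0, 0, 0.12], [85, 0, 0, 0, 0]])

```text
clock: 9.02
tool_pos: [0.4679, 0.0498, 0.4048]
orientation: [180.0, 0.0, 124.8]
wrist_force: [0.3, 0.4, -0.0]
gripper_width: 0.0847
finger_force: 0.0
```

Run:
```python
from h import *
pic,w=cloud("scene"); save("s1",cv2.resize(pic[120:320,200:460],None,fx=3,fy=3))
s=sense();print(s['tool_pos'],s['orientation'],s['gripper_width'])
x,y,z=w[...,0],w[...,1],w[...,2]
P=w[(x>.43)&(x<.58)&(y>.08)&(y<.24)&(z>.15)&(z<.18)][:,:2];c=P.mean(0)
v=np.linalg.svd(P-c,full_matrices=False)[2][0];print(c,np.degrees(np.arctan2(v[1],v[0]))%180,len(P))
```

```text
[0.46797992 0.04996495 0.40474   ] [-1.79996311e+02  3.24485296e-03  1.25225721e+02] 0.08504016065344812
[0.50647152 0.16783263] 171.30980020129985 157
```

View pics/s1.png

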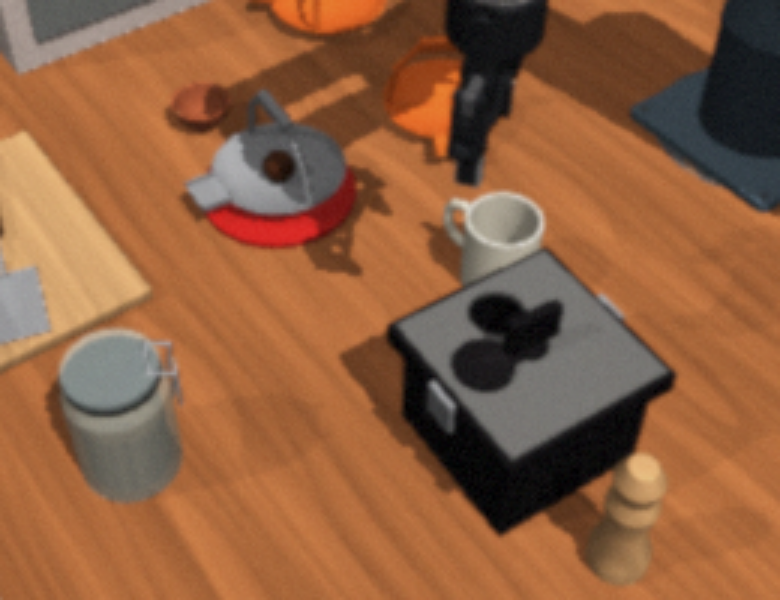

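The scene view shows the hole open at (495,312) and the flap swung to (485,365). The bar is at 171.3°, so q≈1.48. Next is the dish.

Call:
jog_arm(moves=[[85, -15, -8, 0, 0], [85, -25, -14, 0, 0], [85, -25, -14, 0, 0], [85, -25, -14, 0, 0], [85, -25, -13, 0, 0], [85, -25, -14, 0, 0], [85, -25, -13, 0, 0], [85, -25, -14, 0, 0], [85, -25, -14, 0, 0], [85, -20, -11, 0, 0], [85, -14, -7, 0, 0], [85, 0, 0, 0, 0.1], [85, 0, 0, 0, 0.1], [85, 0, 0, 0, 0.1], [85, 0, 0, 0, 0.1], [85, 0, 0, 0, 0.1], [85, 0, 0, 0, 0.1], [85, 0, 0, 0, 0.1], [85, 0, 0, 0, 0], [85, 0, 0, 0, 0]])

```text
clock: 10.73
tool_pos: [0.5002, -0.2314, 0.4046]
orientation: [-180.0, -0.0, 85.3]
wrist_force: [-0.1, -0.3, 0.3]
gripper_width: 0.0852
finger_force: 0.0
```

Run:
```python
from h import *
s=sense();print(s['tool_pos'],s['orientation'])
pic,w=cloud("scene")
x,y,z=w[...,0],w[...,1],w[...,2]
P=w[(x>.4)&(x<.6)&(y>-.33)&(y<-.15)&(z>.09)&(z<.125)];print(len(P),P[:,:2].mean(0),P[:,2].max())
q=P[:,:2];c=q.mean(0);v=np.linalg.svd(q-c,full_matrices=False)[2][0];print(np.degrees(np.arctan2(v[1],v[0]))%180)
```

```text
[ 0.50024116 -0.23135257  0.40460479] [-1.79986197e+02 -1.70469172e-02  8.53159522e+01]
100 [ 0.50259577 -0.22314956] 0.1169195299950807
85.8950812784458
```

Call:
jog_arm(moves=[[85, 0, -1, 10, 0], [85, 0, 0, 20, 0], [85, 0, 0, 25, 0], [85, 0, 0, 25, 0], [85, 0, 0, 25, 0], [85, 0, 0, 20, 0], [85, 0, 0, 11, 0], [85, 0, 0, 5, 0], [60, 0, 0, 0, 0], [40, 0, 0, 0, 0], [28, 0, 0, 0, 0], [22, 0, 0, 0, 0], [20, 0, 0, 0, 0], [19, 0, 0, 0, 0], [18, 0, 0, 0, 0], [17, 0, 0, 0, 0], [16, 0, 0, 0, 0]])

```text
clock: 12.2
tool_pos: [0.4991, -0.2317, 0.2638]
orientation: [180.0, 0.0, 85.0]
wrist_force: [0.3, 0.4, -0.4]
gripper_width: 0.0157
finger_force: 0.0
```

Call:
jog_arm(moves=[[15, 0, 0, 0, 0], [14, 0, 0, 0, 0], [13.5, 0, 0, 0, 0], [13, 0, 0, 0, 0], [12.5, 0, 0, 0, 0], [12, 0, 0, 0, 0], [11.5, 0, 0, 0, 0], [11, 0, 0, 0, 0], [10, 0, 0, 0, 0], [8, 0, 0, 0, 0], [5, 0, 0, 0, 0], [5, 0, 0, 0, 0], [5, 0, 0, 0, 0]])

```text
clock: 13.28
tool_pos: [0.4992, -0.2317, 0.2638]
orientation: [180.0, 0.0, 85.0]
wrist_force: [1.5, 1.0, 1.4]
gripper_width: 0.011
finger_force: 58.6
```

Call:
jog_arm(moves=[[5, 0, 0, -1, 0], [5, 0, 0, -2, 0], [5, 0, 0, -3, 0], [5, 0, 0, -4, 0], [5, 0, 0, -5, 0], [5, 0, 0, -6, 0], [5, 0, 0, -7, 0], [5, 0, 0, -8, 0], [5, 0, 0, -8, 0], [5, 0, 0, -8, 0], [5, 0, 0, -7, 0], [5, 0, 0, -6, 0], [5, 0, 0, -5, 0], [5, 0, 0, -4, 0], [5, 0, 0, -3, 0], [5, 0, 0, -2, 0], [5, 0, 0, -1, 0], [5, 0, 0, 0, 0]])

```text
clock: 14.78
tool_pos: [0.4991, -0.2317, 0.3437]
orientation: [-180.0, -0.0, 85.0]
wrist_force: [-0.1, 0.5, -3.9]
gripper_width: 0.0108
finger_force: 58.4
```

Run:
```python
from h import *
s=sense();print(s['tool_pos'],s['orientation'],s['wrist_force'],s['torque'])
pic,w=cloud("scene"); save("s2",cv2.resize(pic[110:240,200:380],None,fx=4,fy=4))
```

```text
[ 0.49907598 -0.23165851  0.34369692] [-1.79991914e+02 -5.40472939e-03  8.50130735e+01] [-0.10738304  0.48965177 -3.86868413] [ 0.01443735  0.00164094 -0.00290593]
```

View pics/s2.png

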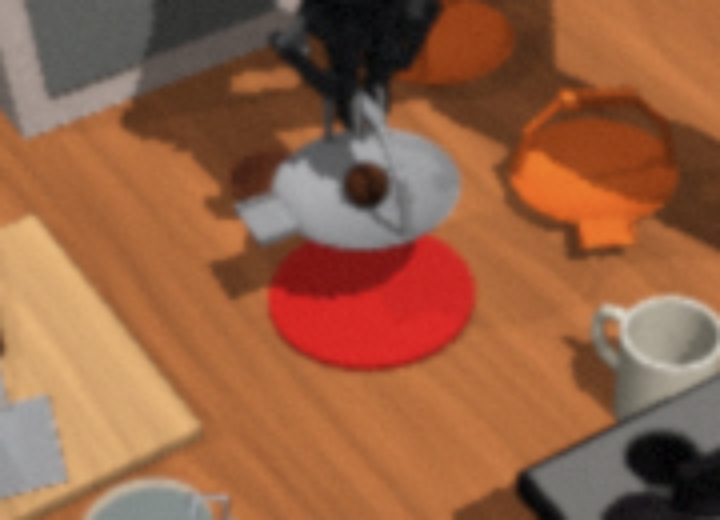

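The dish is lifted and level, with the stone central at (365,185). I'll keep lifting, then turn it.

Call:
jog_arm(moves=[[5, 0, 0, -1, 0], [5, 0, 0, -3, 0], [5, 0, 0, -5, 0], [5, 0, 0, -6, 0], [5, 0, 0, -7, 0], [5, 0, 0, -7, 0], [5, 0, 0, -7, 0], [5, 0, 0, -7, 0], [5, 0, 0, -6, 0], [5, 0, 0, -5, 0], [5, 0, 0, -4, 0], [5, 0, 0, -2, 0], [5, 0, 0, -1, -0.005], [5, 0, 0, 0, -0.01], [5, 0, 0, 0, -0.015], [5, 0, 0, 0, -0.02], [5, 0, 0, 0, -0.025], [5, 0, 0, 0, -0.03], [5, 0, 0, 0, -0.035], [5, 0, 0, 0, -0.04]])

```text
clock: 16.5
tool_pos: [0.4991, -0.2316, 0.4045]
orientation: [-180.0, -0.0, 95.5]
wrist_force: [0.3, -0.6, -4.8]
gripper_width: 0.0108
finger_force: 58.5
```

Call:
jog_arm(moves=[[5, 0, 0, 0, -0.045], [5, 0, 0, 0, -0.05], [5, 0, 0, 0, -0.05], [5, 0, 0, 0, -0.05], [5, 0, 0, 0, -0.05], [5, 0, 0, 0, -0.05], [5, 0, 0, 0, -0.05], [5, 0, 0, 0, -0.05], [5, 0, 0, 0, -0.05], [5, 0, 0, 0, -0.05], [5, 0, 0, 0, -0.05], [5, 0, 0, 0, -0.05], [5, 0, 0, 0, -0.05], [5, 0, 0, 0, -0.05], [5, 0, 0, 0, -0.05], [5, 0, 0, 0, -0.05], [5, 0, 0, 0, -0.05], [5, 0, 0, 0, -0.05], [5, 0, 0, 0, -0.05], [5, 0, 0, 0, -0.05]])

```text
clock: 18.17
tool_pos: [0.4991, -0.2317, 0.4045]
orientation: [180.0, -0.0, 152.6]
wrist_force: [0.0, 0.1, -3.5]
gripper_width: 0.0109
finger_force: 58.5
```

Call:
jog_arm(moves=[[5, 0, 0, 0, -0.05], [5, 0, 0, 0, -0.05], [5, 0, 0, 0, -0.05], [5, 0, 0, 0, -0.05], [5, 0, 0, 0, -0.045], [5, 0, 0, 0, -0.04], [5, 0, 0, 0, -0.03], [5, 0, 0, 0, -0.02], [5, 0, 0, 0, -0.01], [5, 0, 0, 0, -0.005], [5, 0, 0, 0, 0], [5, 0, 0, 0, 0]])

```text
clock: 19.17
tool_pos: [0.4991, -0.2317, 0.4047]
orientation: [180.0, -0.0, 172.4]
wrist_force: [-0.1, -0.4, -3.7]
gripper_width: 0.0109
finger_force: 58.4
```

Call:
jog_arm(moves=[[5, 0, 0, 0, -0.008], [5, 0, 0, 0, -0.015], [5, 0, 0, 0, -0.02], [5, 0, 0, 0, -0.02], [5, 0, 0, 0, -0.01], [5, 0, 1, 0, 0], [5, 0, 3, 0, 0], [5, 0, 5, 0, 0], [5, 1, 7, 0, 0], [5, 1, 9, 0, 0], [5, 1, 11, 0, 0], [5, 1, 12, 0, 0], [5, 1, 12, 0, 0], [5, 1, 12, 0, 0], [5, 1, 12, 0, 0], [5, 1, 12, 0, 0], [5, 1, 12, 0, 0], [5, 1, 12, 0, 0], [5, 1, 12, 0, 0], [5, 1, 12, 0, 0]])

```text
clock: 20.83
tool_pos: [0.4957, -0.086, 0.4047]
orientation: [180.0, 0.0, 176.6]
wrist_force: [-0.4, -0.1, -4.0]
gripper_width: 0.0109
finger_force: 58.5
```

Call:
jog_arm(moves=[[5, 1, 12, 0, 0], [5, 1, 11, 0, 0], [5, 1, 10, 0, 0], [5, 0, 8, 0, 0], [5, 0, 6, 0, 0], [5, 0, 4, 0, 0], [5, 0, 2, 0, 0], [5, 0, 1, 0, 0], [5, 0, 0, 0, 0], [5, 0, 0, 0, 0]])

```text
clock: 21.67
tool_pos: [0.496, -0.0334, 0.4047]
orientation: [-180.0, 0.0, 176.6]
wrist_force: [0.0, -0.4, -3.6]
gripper_width: 0.0108
finger_force: 58.5
```

Run:
```python
from h import *
s=sense();print(s['tool_pos'],s['orientation'],s['wrist_force'],s['torque'])
for n in("top","scene"):
    pic,w=cloud(n)
    if n=="scene": save("s3",cv2.resize(pic[130:290,260:440],None,fx=3.5,fy=3.5))
    x,y,z=w[...,0],w[...,1],w[...,2]; c=np.array(s['tool_pos'][:2])
    r=np.hypot(x-c[0],y-c[1])
    L=w[(r>.08)&(r<.104)&(z>.15)&(z<.19)&(y>c[1]+.05)]; print(n,len(L),L.mean(0) if len(L) else 0)
    C=w[(r<.1)&(z>.165)&(z<.185)]; print(len(C),C.mean(0), cv2.minEnclosingCircle(C[:,:2].astype(np.float32)))
    A=np.c_[C[:,:2],np.ones(len(C))]; print("tilt",np.linalg.lstsq(A,C[:,2],rcond=None)[0])
```

```text
[ 0.49602863 -0.03344833  0.40468755] [-1.79985916e+02  1.04324260e-03  1.76555205e+02] [ 0.02237903 -0.41045446 -3.63080436] [ 0.03031493  0.01677035 -0.02671823]
top 2 [0.48128675 0.04556365 0.17644889]
261 [ 0.45188584 -0.0128685   0.17043881] ((0.4946807324886322, -0.03028070367872715), 0.0773150771856308)
tilt [-0.00742406  0.01698587  0.17401222]
scene 134 [0.50469139 0.05640333 0.17457513]
816 [ 0.49683593 -0.01651376  0.17162111] ((0.49686315655708313, -0.019918983802199364), 0.0865410789847374)
tilt [0.018967   0.02684492 0.16264094]
```

View pics/s3.png

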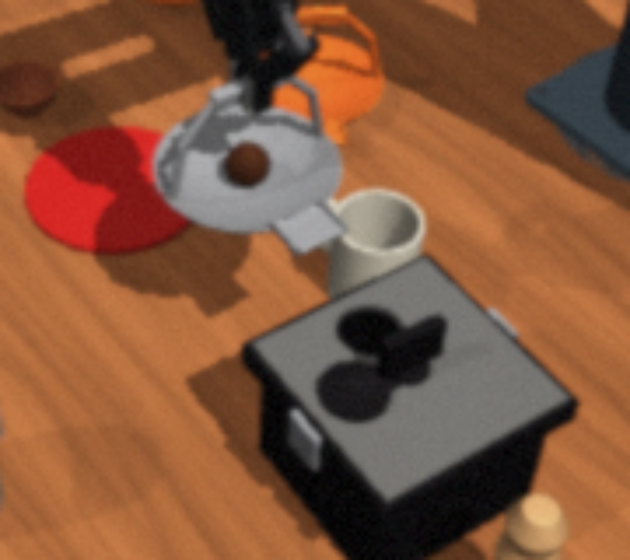

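The dish is level with the stone central (245,163), and the lip (310,228) points at the hole (372,330). This is the last approach.

Call:
jog_arm(moves=[[5, 0, 1, 0, 0], [5, 0, 2, 0, 0], [5, 1, 4, 0, 0], [5, 0, 6, 0, 0], [5, 1, 7, 0, 0], [5, 1, 8, 0, 0], [5, 1, 8, 0, 0], [5, 1, 7, 0, 0], [5, 0, 6, 0, 0], [5, 0, 4, 0, 0], [5, 0, 3, 0, 0], [5, 0, 1, 0, 0], [5, 0, 1, 0, 0], [5, 0, 0, 0, 0], [5, 0, 0, 0, 0], [5, 0, 0, 0, 0], [5, 0, 0, 0, 0], [5, 0, 0, 0, 0], [5, 0, 0, 0, 0], [5, 0, 0, 0, 0]])

```text
clock: 23.43
tool_pos: [0.4944, 0.025, 0.4047]
orientation: [180.0, -0.0, 176.6]
wrist_force: [-1.1, 0.4, -4.0]
gripper_width: 0.0109
finger_force: 58.5
```

Run:
```python
from h import *
s=sense();print(s['tool_pos'],s['orientation'],s['wrist_force'])
c=np.array(s['tool_pos'][:2])
pic,w=cloud("scene"); save("s4",cv2.resize(pic[130:290,260:440],None,fx=3.5,fy=3.5))
x,y,z=w[...,0],w[...,1],w[...,2]; r=np.hypot(x-c[0],y-c[1])
L=w[(r>.08)&(r<.104)&(z>.165)&(z<.185)&(y>c[1]+.05)]; print(len(L),L.mean(0),L.max(0))
```

```text
[0.49442896 0.02498448 0.40469671] [ 1.79999657e+02 -7.88385040e-04  1.76563335e+02] [-1.14946182  0.35341855 -4.01242931]
138 [0.50290313 0.11510114 0.17433233] [0.52729333 0.12661113 0.1803207 ]
```

View pics/s4.png

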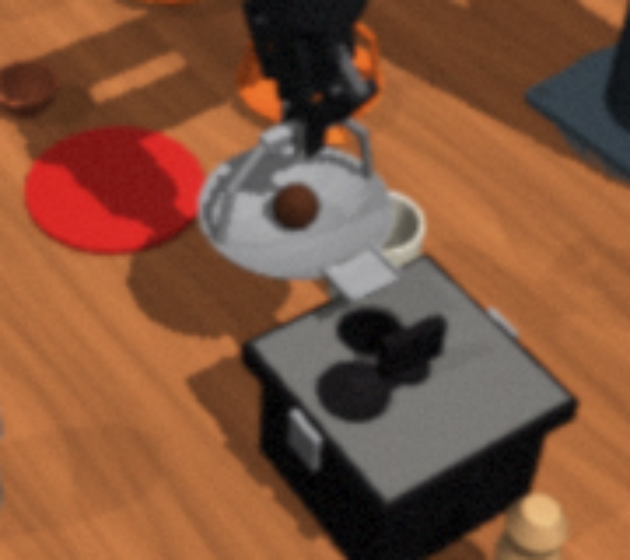

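The lip (362,275) sits about 48 mm above the open hole, and the stone is still central (295,206). The measured lip matches the hole at (0.500, 0.120), so I'm handing in.

```bash
python3 -c "
from station import job
print(job.finish_job())"
```

```text
the job is handed in; nothing more can be done
None
```

I handed in the job at about 23.5 s, and the judge's result was not shown: the cap was turned to its stop (about 1.48 rad), and the steel dish was held level and still, its lip about 48 mm above the open hole and pointing at the pivot, with the stone in its middle.

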